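# Slide the wand tray past the lamp post into its dock

### The job

Park the long steel tray of wands in its chrome-railed dock: push it along the worktop with your fingertips, pivoting one end in behind the short lamp post and then swinging the other end in, until the whole long side lies flush against the back rail. Push gently and keep the tray flat on the worktop; do not lift or carry it or the wands lying in it, and leave the bottles and the jar where they stand.

Things in the scene. Friction and masses are not known exactly. Their poses are not given: they have to be found in the camera images.
- tray: Shallow steel tray filled to the rim with a black insert, 90 (x) by 340 (y) by 30 (z) mm, walls 4 mm, about 0.6 kg with its two wands (may vary by a third), loose on the worktop with moderate friction. Origin: centre of its underside; y along its length. It starts on the robot's side of the dock, roughly parallel to the back rail, its x pointing roughly the dock's way.
- tray_left (a point): Middle of the tray's +y end face, 170 mm from the tray's origin along its y, 15 mm above its underside.
- tray_right (a point): Middle of the tray's -y end face, 170 mm from the tray's origin along its -y, 15 mm above its underside.
- dock: Fixed low gallery of 10 mm chrome rails, 52 mm high, round three sides of a pale blue sheet flush with the worktop (no step). Origin: middle of the back rail's inner face, at worktop height; x points from the open side to the back rail, y along it. Inner faces of the end rails: y = +-195 mm; they reach forward to x = -80 mm. Parked, the tray's centre is at x = -45 mm, its y parallel to the dock's y.
- post: Fixed chrome lamp-holder post, 25 mm across, 60 mm high. Origin: centre of its foot. It stands in the dock's opening at dock x = -122.5, y = +132.5 or -132.5 mm (the other socket has a flush black cap, no obstacle). 110 mm from its back to the back rail; 315 mm from it to the far end rail, less than the tray's length: the tray goes in only at an angle, the post-side end first, behind the post.
- wand_a: Chrome electrode wand with a ball tip, 225 mm long, 21 mm thick, 90 g, lying loose in a groove of the tray's insert, on the tray's -x side. Origin: on its axis, near the middle, 22.5 mm above the worktop; y along it.
- wand_b: The same, with a conical tip, in the groove on the tray's +x side.
- serum: Amber glass serum bottle with black cap, 38 mm across, 100 mm high, standing beside one end of the dock; to be left alone. Origin: centre of its underside.
- jar: White ceramic cream jar with metal lid, 60 mm across, 50 mm high, standing beside the other end of the dock; to be left alone. Origin: centre of its underside.
- toner: Blue toner bottle with white cap, 48 mm across, 140 mm high, standing out to the left of the dock (+y); to be left alone. Origin: centre of its underside.
There are look-alikes about, which are no part of the job. Leave any red look-alike of the post alone. What is shaped like the wand_b but orange is not meant.

How it is judged:
By the outcome, as a careful person would: the job done as asked, in the order asked, and still so for the second after the job is handed in, with the robot touching nothing.
It also fails if it takes over 72 s, if anything falls off the work surface, if the arm or the gripper's body presses on something with over 40 N, if the wrist force passes 120 N, or if a joint passes its speed limit or range.

### The arm

A 7-joint arm with a two-finger parallel gripper is mounted at the origin on the work surface. World frame = base frame: x ahead of the robot, y to its left, z up, the work surface at z = 0. Lengths are in mm, angles in degrees, forces in N, time in s.
With the tool pointing down it reaches from about 350 to 900 mm from the base axis. Payload 7.2 kg.
Tool frame: the origin (TCP) lies at the very end of the fingers, on their centre line; the grasp point (between the pads) lies 19 mm behind it; z points along the fingers, x is the direction in which the jaws open and shut, and the axes are right-handed (so a half turn about z gives the same grasp; the last joint's range is limited). The gripper opens to 85 mm and grips with 20 to 120 N. Pads are 22 mm wide; open, the fingers measure 114 mm over their backs; the gripper's body (76 mm by 85 mm) begins 54 mm behind the grasp point. The pads swing forward as they close: fully open they stand 13 mm farther back than shut.
Start: joints at [-74.381, 23.554, -0.728, 91.456, 0.321, 64.991, -4.71], TCP at [208.91, 589.055, 231.297] pointing down, gripper open.
Joint ranges: [-169.25, 169.25], [-16.82, 113.86], [-84.01, 82.57], [7.8, 145.47], [-59.2, 239.2], [7.22, 106.19], [-163.78, 163.78]. Speed limits (degrees/s): [136.94, 136.94, 172.46, 172.46, 180, 180, 180].

### API

Orientations are given as a 3x3 rotation matrix whose columns are the frame's x, y, z axes.
In Python, from rig import r gives the robot as it stands.
- The arm moves only by the tool arm_command, never from a script. Its argument "deltas" is a list of rows, each an object with "gripper": the gripper's target within -1 to 1 (shut at 1, half-way at 0, fully open at -1); "delta_pos": the shift along the world's x, y, z in m, a list of three; "spin": the turn about the world's z in degrees. In form: [{"gripper": gripper, "delta_pos": [tx, ty, tz], "spin": spin}, ...]. A call has 1 to 12 rows; each row is the pose to reach, as a shift and turn from the pose measured when the call began; what a row does not reach only later rows make up. A row lasts 1/8 s, in which the tool goes at most 62.5 mm and 10.7 degrees, less where a joint would pass 70% of its speed; a pose out of reach is approached as far as the arm can. A call with a gripper value outside its range is refused whole. The fingers move at their own pace and stop on an object; the grip force is fixed at half the most. Time passes only in rows, so rows that repeat a pose let the fingers close. It gives the time, the measured TCP pose, the force and the opening at its end, in the units of the state.
- r.read_state(): the state, without advancing time (a new reading comes with each control period).
- r.read_camera(name): name is "side" or "top"; returns the picture (400x640x3 uint8, red, green, blue); there is no depth.
- r.camera_model(name): a dict with "fov_y" (degrees; the focal length in pixels is half the picture's height over the tangent of half this angle, whatever the lens; pixels are square), "cx", "cy" (the principal point, pixels), "R" (3x3) and "t" (3): a world point X has camera coordinates R X + t. Camera axes: x right, y down, z forward; pixel columns grow to the right and rows downward; lengths in mm; the calibration is good to about 2 mm. A picture is of the moment at which its call begins. camera_model takes no time and is no camera call.
- r.sign_off(): hands the job in, once; it reports no verdict.
The state is a dict: "time_s": time; "joint_positions": joint angles; "joint_vel": joint speeds; "effort": joint torques, N m; "tcp_pos": TCP position; "orientation": TCP orientation; "wrist_force": force on the tool from outside, world axes, zero at the start; "torque": the same for the moment, N m; "grip_width": opening from 0.0 (shut) to 1.0 (fully open).
Only numpy, scipy, OpenCV 4.12 (cv2) and the standard library are available. Lean on these libraries where they do the work, as an engineer would, in place of code of your own. Each camera call takes 0.05 s, during which the arm holds its last target. There are 200 camera calls.

## Working session

There is one attempt and no reset: what is moved stays moved. The work goes in short steps, Python scripts to look and compute and a tool call to move; the robot and the scene stay as the last step left them, time stands still between calls to the robot, and variables do not carry over. Pictures are saved under pics/ and viewed, about 8 in all and at most 12, crops included, and the job is handed in when it is done.

Besides the shell and the picture viewer there is one more tool, called after ">>>" as name(argument=value, ...) on one line, values as JSON. arm_command: Moves the arm, as the interface text tells. Its arguments: {"type":"object","properties":{"deltas":{"type":"array"}},"required":["deltas"]}

```bash
mkdir -p pics
python3 - <<'E'
from rig import r
import cv2
for n in("top","side"):
    cv2.imwrite(f"pics/{n}0.png",r.read_camera(n)[:,:,::-1]); m=r.camera_model(n); print(n,m)
s=r.read_state();print(s)
E
```

```text
top {'fov_y': 53.49386714011393, 'cx': 316.3261700455021, 'cy': 200.04115988287512, 'R': array([[-0.02736348, -0.99962268, -0.00239674],
       [-0.98919608,  0.02742335, -0.14401068],
       [ 0.14402207, -0.00156979, -0.98957323]]), 't': array([  16.75383041,  605.69927645, 1095.03822044])}
side {'fov_y': 55.78217630340995, 'cx': 319.6644889854875, 'cy': 199.79213678153425, 'R': array([[ 0.70865337, -0.70554242,  0.00450497],
       [-0.52735913, -0.53390458, -0.6609374 ],
       [ 0.4687246 ,  0.46599978, -0.75042751]]), 't': array([-426.47607239,  338.99521108,  636.60642198])}
{'time_s': 0.1, 'joint_positions': array([-74.38070456,  23.59445389,  -0.72894167,  91.49856119,
         0.32152068,  64.98904636,  -4.71215381]), 'joint_vel': array([-0.05324402, -0.16602835,  0.04537487, -0.12490069,  0.04537168,
       -0.00360372, -0.00385278]), 'effort': array([ 2.74847211e-03, -6.01824760e+01,  6.84351884e-01, -3.00087297e+01,
        1.40030772e-02,  6.55237774e-03,  1.10160747e-05]), 'tcp_pos': array([208.79376239, 588.63536738, 230.55270518]), 'orientation': array([[ 3.34252350e-01,  9.42483545e-01, -3.66856569e-04],
       [ 9.42482587e-01, -3.34252535e-01, -1.34747598e-03],
       [-1.39259668e-03,  1.04641085e-04, -9.99999025e-01]]), 'wrist_force': array([-0.89375177, -0.70640405, -1.0100082 ]), 'torque': array([ 0.0150131 , -0.07266085,  0.02031725]), 'grip_width': 0.9993061503550068}
```

View pics/top0.png

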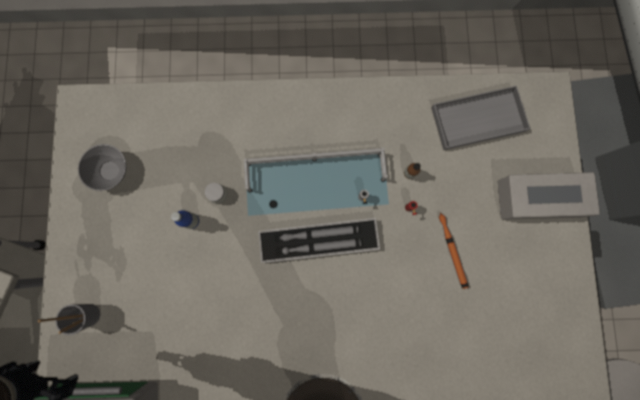

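View pics/side0.png

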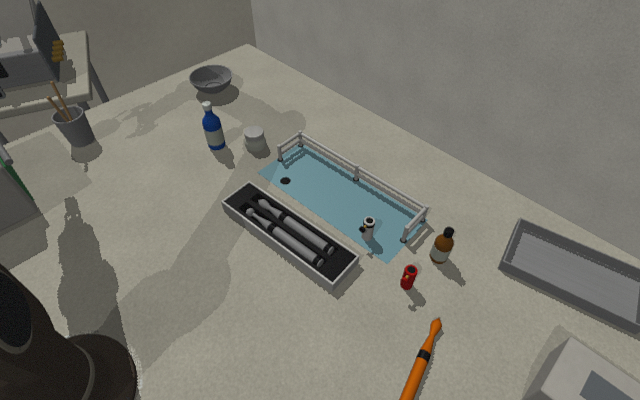

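Top view: the dock's blue sheet spans about (247..388, 155..215), with the real post at (364,196) on the right (-y) end and the capped socket at (273,203). The tray is at about (320,240), and the red look-alike post is at (411,207). The side view agrees: post at (369,225), tray around (290,233).

```bash
cat > h.py <<'E'
import numpy as np,cv2
from rig import r
M={n:r.camera_model(n) for n in("top","side")}
def ray(n,uv):
    m=M[n];f=200/np.tan(np.radians(m["fov_y"]/2))
    uv=np.atleast_2d(np.float64(uv))
    d=np.c_[(uv[:,0]-m["cx"])/f,(uv[:,1]-m["cy"])/f,np.ones(len(uv))]@m["R"]
    return -m["R"].T@m["t"],d
def plane(n,uv,z):
    c,d=ray(n,uv); return (c+d*((z-c[2])/d[:,2])[:,None])[:,:2]
def proj(n,X):
    m=M[n];f=200/np.tan(np.radians(m["fov_y"]/2));p=np.atleast_2d(X)@m["R"].T+m["t"]
    return np.c_[f*p[:,0]/p[:,2]+m["cx"],f*p[:,1]/p[:,2]+m["cy"]]
def big(mask):
    c=cv2.findContours(mask.astype(np.uint8),cv2.RETR_EXTERNAL,cv2.CHAIN_APPROX_NONE)[0]
    return max(c,key=cv2.contourArea)[:,0].astype(float)
E
python3 - <<'E'
from h import *
for n in("top","side"):
    im=cv2.imread(f"pics/{n}0.png");hsv=cv2.cvtColor(im,cv2.COLOR_BGR2HSV)
    H,S,V=[hsv[:,:,i].astype(int) for i in range(3)]
    blue=(H>85)&(H<110)&(S>50)&(V>60)
    blue=cv2.morphologyEx(blue.astype(np.uint8),cv2.MORPH_OPEN,np.ones((3,3)))
    p=plane(n,big(blue),0);q=cv2.minAreaRect(p.astype(np.float32));print(n,"blue",q);print(cv2.boxPoints(q).round(1).tolist())
    roi=np.zeros(V.shape,bool)
    if n=="top":roi[215:268,250:390]=1
    else:roi[175:295,215:362]=1
    dk=cv2.morphologyEx(((V<60)&roi).astype(np.uint8),cv2.MORPH_CLOSE,np.ones((11,11)))
    p=plane(n,big(dk),30);q=cv2.minAreaRect(p.astype(np.float32));print("insert",q);print(cv2.boxPoints(q).round(1).tolist())
t=cv2.imread("pics/top0.png")[140:270,235:430];s=cv2.imread("pics/side0.png")[120:300,210:470]
a=cv2.resize(t,None,fx=4,fy=4,interpolation=2)[:,:];b=cv2.resize(s,None,fx=3,fy=3,interpolation=2)
cv2.imwrite("pics/c1.png",a);cv2.imwrite("pics/c2.png",b)
E
```

```text
Traceback (most recent call last):
  File "h.py", line 16, in big
    return max(c,key=cv2.contourArea)[:,0].astype(float)
           ~~~^^^^^^^^^^^^^^^^^^^^^^^
ValueError: max() iterable argument is empty
```

```bash
cat > meas.py <<'E'
from h import *
def meas(n,im,roi=None):
    hsv=cv2.cvtColor(im,cv2.COLOR_BGR2HSV)
    H,S,V=[hsv[:,:,i].astype(int) for i in range(3)]
    out={}
    blue=(H>80)&(H<115)&(S>60)&(V>50)
    out["blue"]=plane(n,big(blue),0)
    if roi:
        R=np.zeros(V.shape,bool);a,b,c,d=roi;R[a:b,c:d]=1
        dk=cv2.morphologyEx(((V<70)&R).astype(np.uint8),cv2.MORPH_CLOSE,np.ones((11,11)))
        out["ins"]=plane(n,big(dk),30)
    return out
E
python3 - <<'E'
from meas import *
for n,roi in(("top",(215,268,250,390)),("side",(175,295,215,362))):
    im=cv2.imread(f"pics/{n}0.png")
    print(n,cv2.cvtColor(im,cv2.COLOR_BGR2HSV)[*((185,310) if n=="top" else (190,340))], im[235,270] if n=="top" else im[205,240])
    for k,p in meas(n,im,roi).items():
        q=cv2.minAreaRect(p.astype(np.float32));print(k,q);print(cv2.boxPoints(q).round(1).tolist())
t=cv2.imread("pics/top0.png")[140:270,235:430];s=cv2.imread("pics/side0.png")[120:300,210:470]
cv2.imwrite("pics/c1.png",np.vstack([cv2.resize(t,(600,400),interpolation=2)]));cv2.imwrite("pics/c2.png",cv2.resize(s,None,fx=3,fy=3,interpolation=2))
E
```

```text
top [ 94  47 126] [32 35 35]
blue ((566.7916870117188, 393.414306640625), (43.666648864746094, 43.55337905883789), 69.24122619628906)
[[538.7000122070312, 380.70001220703125], [579.4000244140625, 365.29998779296875], [594.9000244140625, 406.1000061035156], [554.2000122070312, 421.5]]
ins ((492.6887512207031, -2.71417236328125), (76.45053100585938, 326.882568359375), 4.885190963745117)
[[440.70001220703125, 156.89999389648438], [468.5, -168.8000030517578], [544.7000122070312, -162.3000030517578], [516.9000244140625, 163.39999389648438]]
side [ 95  73 146] [38 36 35]
blue ((666.4896850585938, 0.9968414306640625), (163.0377960205078, 417.02142333984375), 3.0713891983032227)
[[573.9000244140625, 204.8000030517578], [596.2999877929688, -211.60000610351562], [759.0999755859375, -202.8000030517578], [736.7000122070312, 213.60000610351562]]
ins ((486.31402587890625, -7.37420654296875), (93.37367248535156, 338.554443359375), 4.915740489959717)
[[425.29998779296875, 157.3000030517578], [454.29998779296875, -180.0], [547.2999877929688, -172.0], [518.2999877929688, 165.3000030517578]]
```

View pics/c1.png

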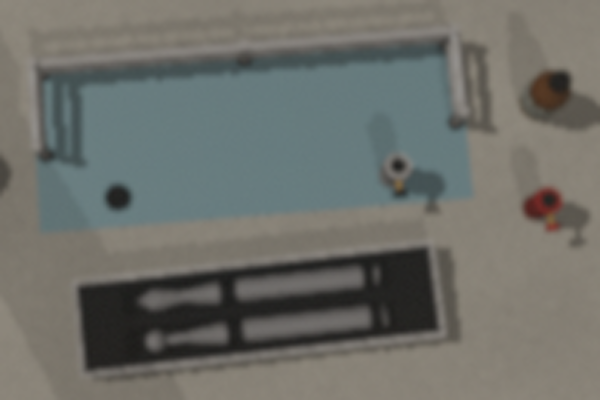

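View pics/c2.png

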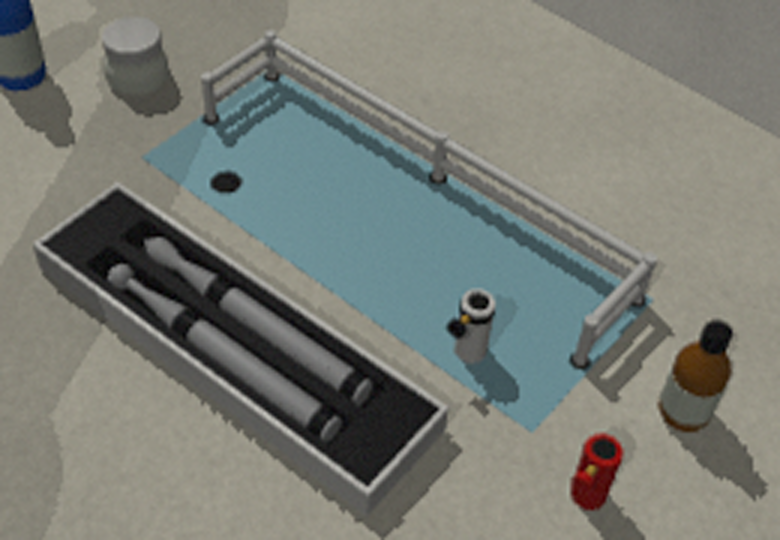

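Run:
```python
from meas import *
T=lambda u,v:(u*.325+235-.3,v*.325+140-.3)
S=lambda u,v:(u/3+210-.3,v/3+120-.3)
g=lambda nm,n,uv,z:print(nm,n,plane(n,[uv],z).round(1)[0])
g("cap","top",T(118,197),0);g("cap","side",S(226,182),0)
g("post60","top",T(398,165),60);g("post60","side",S(479,302),60)
g("sheetFL","top",T(40,231),0);g("sheetFL","side",S(145,157),0)
g("sheetFR","top",T(472,198),0);g("sheetFR","side",S(532,431),0)
g("backLfoot","side",S(273,76),5)
g("frontLfoot","side",S(210,121),0);g("frontRfoot","side",S(579,362),0)
g("frontLtop","side",S(208,78),52);g("frontRtop","side",S(586,320),52)
g("backLtop","side",S(269,38),52);g("backRtop","side",S(650,262),52);g("midtop","side",S(440,140),52)
g("backLtop","top",T(40,68),52);g("backRtop","top",T(450,40),52)
g("serum","top",T(552,88),80);g("jar","side",S(135,95),0);g("serumfoot","side",S(688,420),0);g("red","side",S(603,445),60)
im=cv2.imread("pics/side0.png");h=cv2.cvtColor(im,cv2.COLOR_BGR2HSV)
```

```text
cap top [604.8 129.1]
cap side [605.6 131.3]
post60 top [ 619.1 -135.7]
post60 side [ 619.4 -134.7]
sheetFL top [573.8 204.7]
sheetFL side [575.1 204.7]
sheetFR top [ 594.3 -213.2]
sheetFR side [ 596.5 -211.9]
backLfoot side [726.3 200.9]
frontLfoot side [646.6 199.8]
frontRfoot side [ 669.7 -199. ]
frontLtop side [647.3 197.4]
frontRtop side [ 667.1 -196.3]
backLtop side [723.1 200.6]
backRtop side [ 746.1 -197.1]
midtop side [733.2   2.5]
backLtop top [721.9 195.3]
backRtop top [ 738.2 -190.9]
serum top [ 683.1 -276.9]
jar side [620.2 275.8]
serumfoot side [ 684.5 -285.9]
red side [ 585.9 -268.7]
```

>>> arm_command(deltas=[{"gripper": 0, "delta_pos": [0.03, -0.05, 0], "spin": -8}, {"gripper": 0, "delta_pos": [0.06, -0.1, 0], "spin": -16}, {"gripper": 0, "delta_pos": [0.09, -0.15, 0], "spin": -24}, {"gripper": 0, "delta_pos": [0.12, -0.2, 0], "spin": -32}, {"gripper": 0, "delta_pos": [0.15, -0.25, 0], "spin": -40}, {"gripper": 0, "delta_pos": [0.18, -0.3, 0], "spin": -48}, {"gripper": 0, "delta_pos": [0.21, -0.35, 0], "spin": -56}, {"gripper": 0, "delta_pos": [0.24, -0.4, 0], "spin": -65.6}, {"gripper": 0, "delta_pos": [0.25, -0.46, 0], "spin": -65.6}, {"gripper": 0, "delta_pos": [0.26, -0.52, 0], "spin": -65.6}, {"gripper": 0, "delta_pos": [0.28, -0.58, 0], "spin": -65.6}, {"gripper": 0, "delta_pos": [0.3, -0.64, 0], "spin": -65.6}])

```text
time_s: 1.6
tcp_pos: [508.5, -51.7, 230.6]
orientation: [[0.996, 0.086, -0.001], [0.086, -0.996, 0.0], [-0.001, -0.0, -1.0]]
wrist_force: [0.8, 0.4, -0.1]
grip_width: 0.499
```

>>> arm_command(deltas=[{"gripper": 0, "delta_pos": [0.002, -0.05, 0], "spin": 0}, {"gripper": 0, "delta_pos": [0.002, -0.1, 0], "spin": 0}, {"gripper": 0, "delta_pos": [0.002, -0.15, 0], "spin": 0}, {"gripper": 0, "delta_pos": [0.002, -0.162, -0.02], "spin": 0}, {"gripper": 0, "delta_pos": [0.002, -0.162, -0.07], "spin": 0}, {"gripper": 0, "delta_pos": [0.002, -0.162, -0.12], "spin": 0}, {"gripper": 0, "delta_pos": [0.002, -0.162, -0.17], "spin": 0}, {"gripper": 0, "delta_pos": [0.002, -0.162, -0.205], "spin": 0}, {"gripper": 0, "delta_pos": [0.002, -0.162, -0.221], "spin": 0}, {"gripper": 0, "delta_pos": [0.002, -0.162, -0.221], "spin": 0}])

```text
time_s: 2.85
tcp_pos: [510.0, -213.6, 9.1]
orientation: [[0.996, 0.085, -0.003], [0.085, -0.996, 0.001], [-0.003, -0.001, -1.0]]
wrist_force: [0.3, 0.2, 0.2]
grip_width: 0.502
```

Run:
```python
from h import *
cv2.imwrite("pics/s1.png",r.read_camera("side")[:,:,::-1][120:320,200:480].repeat(2,0).repeat(2,1))
```

```text
(no output)
```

View pics/s1.png

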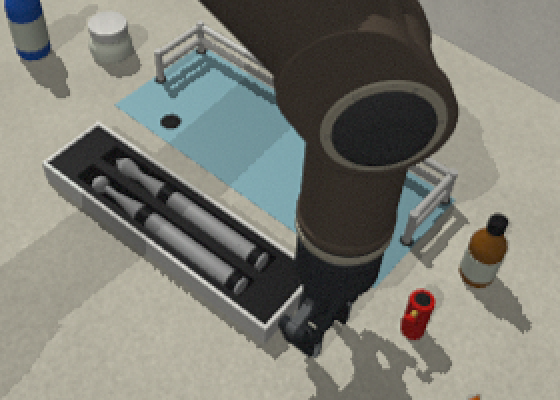

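>>> arm_command(deltas=[{"gripper": 0, "delta_pos": [-0.001, 0.012, 0], "spin": 0}, {"gripper": 0, "delta_pos": [-0.002, 0.022, 0], "spin": 0}, {"gripper": 0, "delta_pos": [-0.002, 0.028, 0], "spin": 0}, {"gripper": 0, "delta_pos": [-0.003, 0.034, 0], "spin": 0}, {"gripper": 0, "delta_pos": [-0.003, 0.04, 0], "spin": 0}, {"gripper": 0, "delta_pos": [-0.004, 0.046, 0], "spin": 0}, {"gripper": 0, "delta_pos": [-0.005, 0.053, 0], "spin": 0}, {"gripper": 0, "delta_pos": [-0.005, 0.06, 0], "spin": 0}, {"gripper": 0, "delta_pos": [-0.006, 0.067, 0], "spin": 0}, {"gripper": 0, "delta_pos": [-0.006, 0.074, 0], "spin": 0}, {"gripper": 0, "delta_pos": [-0.007, 0.081, 0], "spin": 0}, {"gripper": 0, "delta_pos": [-0.008, 0.088, 0], "spin": 0}])

```text
time_s: 4.4
tcp_pos: [502.7, -125.4, 10.1]
orientation: [[0.996, 0.085, -0.001], [0.085, -0.996, 0.0], [-0.001, -0.0, -1.0]]
wrist_force: [-0.0, -4.1, 1.5]
grip_width: 0.503
```

```bash
cat > track.py <<'E'
# tray pose from dark insert, both views; in world and dock frames
from h import *
O=np.array([733.,3.8]);th=np.radians(3.05);ex=np.array([np.cos(th),np.sin(th)]);ey=np.array([-ex[1],ex[0]])
def track(n,roi,save=None):
    im=np.ascontiguousarray(r.read_camera(n)[:,:,::-1])
    if save: cv2.imwrite(save,im)
    a,b,c,d=roi;g=im[a:b,c:d].max(2)
    dk=cv2.morphologyEx((g<70).astype(np.uint8),cv2.MORPH_OPEN,np.ones((3,3)))
    dk=cv2.morphologyEx(dk,cv2.MORPH_CLOSE,np.ones((11,11)))
    p=plane(n,big(dk)+[c,a],30);q=cv2.minAreaRect(p.astype(np.float32))
    B=cv2.boxPoints(q);ctr=np.array(q[0]);print(n,"ctr",ctr.round(1),"size",np.round(q[1],1),"corners",B.round(1).tolist())
    e=[B[1]-B[0],B[2]-B[1]];l=max(e,key=np.linalg.norm);l=l*np.sign(l[1]);yaw=np.degrees(np.arctan2(-l[0],l[1]))
    d=ctr-O;t=np.radians(yaw-3.05);cd=np.array([d@ex,d@ey]);nn=np.array([np.cos(t),np.sin(t)]);yy=np.array([-nn[1],nn[0]])
    print(" worldyaw",yaw.round(2),"dock c",cd.round(1),"yaw",np.degrees(t).round(2))
    for k,s,u in(("A",45,-170),("B",-45,-170),("C",45,170),("D",-45,170)):print("  ",k,(cd+s*nn+u*yy).round(1),end="")
    print()
E
python3 - <<'E'
from track import *
track("top",(200,275,180,400),"pics/t2.png")
track("side",(130,300,190,340),"pics/s2.png");print(r.read_state()["tcp_pos"])
E
```

```text
top ctr [502. -10.] size [452.2 211.5] corners [[390.1000061035156, -233.10000610351562], [601.5, -238.89999389648438], [613.7999877929688, 213.1999969482422], [402.3999938964844, 219.0]]
 worldyaw -1.56 dock c [-231.4   -1.4] yaw -4.61
   A [-200.3 -174.5]   B [-290.  -167.3]   C [-172.9  164.4]   D [-262.6  171.6]
side ctr [640.3  58.8] size [396.2 362.4] corners [[421.70001220703125, 214.60000610351562], [465.70001220703125, -145.10000610351562], [858.9000244140625, -97.0], [815.0, 262.70001220703125]]
 worldyaw -83.03 dock c [-89.6  59.9] yaw -86.08
   A [-256.2    3.3]   B [-262.3   93.1]   C [83.  26.6]   D [ 76.9 116.4]
[ 502.34085178 -124.25702722    9.84508214]
```

>>> arm_command(deltas=[{"gripper": 0, "delta_pos": [0.002, -0.02, 0], "spin": 0}, {"gripper": 0, "delta_pos": [0.002, -0.03, 0.04], "spin": 10}, {"gripper": 0, "delta_pos": [-0.02, -0.03, 0.08], "spin": 20}, {"gripper": 0, "delta_pos": [-0.05, -0.02, 0.08], "spin": 30}, {"gripper": 0, "delta_pos": [-0.085, 0, 0.08], "spin": 40}, {"gripper": 0, "delta_pos": [-0.095, 0.03, 0.08], "spin": 50}, {"gripper": 0, "delta_pos": [-0.095, 0.055, 0.08], "spin": 60}, {"gripper": 0, "delta_pos": [-0.095, 0.055, 0.08], "spin": 70}, {"gripper": 0, "delta_pos": [-0.095, 0.055, 0.08], "spin": 80}, {"gripper": 0, "delta_pos": [-0.095, 0.055, 0.08], "spin": 90}, {"gripper": 0, "delta_pos": [-0.095, 0.055, 0.08], "spin": 100}, {"gripper": 0, "delta_pos": [-0.095, 0.055, 0.08], "spin": 100}])

```text
time_s: 6.0
tcp_pos: [406.6, -68.6, 89.6]
orientation: [[-0.258, 0.966, -0.003], [0.966, 0.258, -0.001], [-0.001, -0.003, -1.0]]
wrist_force: [-0.4, 0.1, -0.2]
grip_width: 0.5
```

Run:
```python
from track import *
track("top",(200,275,200,400),"pics/t3.png")
track("side",(130,300,190,340),"pics/s3.png");print(r.read_state()["tcp_pos"],r.read_state()["joint_positions"])
a=cv2.imread("pics/t3.png")[130:290,180:440];b=cv2.imread("pics/s3.png")[110:310,180:480]
cv2.imwrite("pics/m3.png",np.vstack([cv2.resize(a,(520,320)),cv2.resize(b,(420,280))[:, :].copy() if 0 else cv2.copyMakeBorder(cv2.resize(b,(420,280)),0,0,0,100,0)]))
```

```text
top ctr [467.6   9.1] size [421.8 141.6] corners [[391.0, -199.8000030517578], [532.5999755859375, -203.60000610351562], [544.0999755859375, 218.0], [402.5, 221.8000030517578]]
 worldyaw -1.56 dock c [-264.8   19.4] yaw -4.61
   A [-233.6 -153.7]   B [-323.3 -146.4]   C [-206.2  185.2]   D [-296.   192.5]
side ctr [528.3 137.2] size [497.7 231.8] corners [[312.29998779296875, -32.099998474121094], [518.9000244140625, -137.10000610351562], [744.4000244140625, 306.6000061035156], [537.7000122070312, 411.6000061035156]]
 worldyaw -26.93 dock c [-197.3  144.1] yaw -29.98
   A [-243.3  -25.6]   B [-321.2   19.4]   C [-73.4 268.9]   D [-151.3  313.9]
[406.91723823 -68.8933417   89.71129184] [ -4.67397933  14.70034753   8.61450684 128.36419125  -3.42584101
  37.24986605 111.16836587]
```

View pics/m3.png

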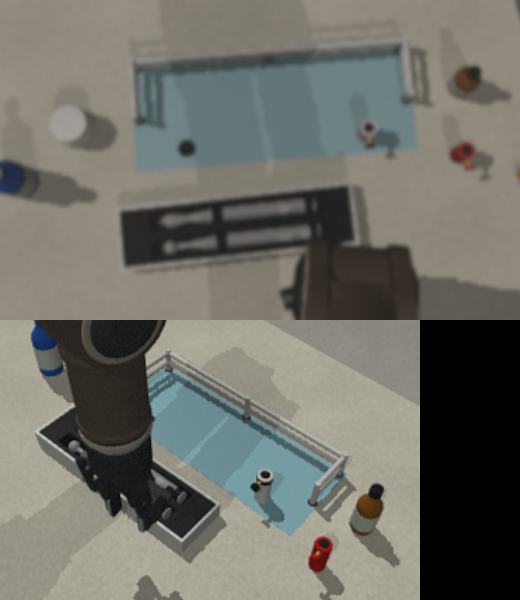

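Top crop: tray corners at full-image pixels (240,235), (356,223) and (243,264). It has moved left and is clear of the toner and jar. The side view is blocked by the arm, so I'll track the tray's visible +x edge and its two ends in the top view.

```bash
cat > edge.py <<'E'
# tray pose from the top view: insert's +x edge (first dark row per column) and its end corners
from track import *
def edge(cols,rows,im=None,save=None,end="L"):
    if im is None:
        im=np.ascontiguousarray(r.read_camera("top")[:,:,::-1])
    if save: cv2.imwrite(save,im)
    V=im.max(2).astype(float);pts=[]
    for u in range(*cols):
        c=V[rows[0]:rows[1],u]
        for k in range(1,len(c)-5):
            if c[k]<75 and c[k+1:k+4].max()<75:
                f=(c[k-1]-75)/max(c[k-1]-c[k],1e-6); pts.append((u,rows[0]+k-1+np.clip(f,0,1)));break
    P=plane("top",pts,30)
    vx,vy,x0,y0=cv2.fitLine(P.astype(np.float32),cv2.DIST_HUBER,0,.5,.01).ravel()
    l=np.array([vx,vy])*np.sign(vy);p0=np.array([x0,y0]);n=np.array([l[1],-l[0]])
    res=(P-p0)@n;ok=abs(res)<4;s=(P-p0)@l
    ends=(s[ok].min(),s[ok].max())
    # refine ends: scan along the edge 12 mm inside
    yaw=np.degrees(np.arctan2(-l[0],l[1]))
    e=[]
    for sg,t0 in((1,ends[1]),(-1,ends[0])):
        v=[]
        for ins in(8,12,16):
            t=t0+sg*np.arange(-12,14,.5);X=p0+np.outer(t,l)-ins*n
            uv=proj("top",np.c_[X,np.full(len(X),30.)]).astype(np.float32)
            g=cv2.remap(V.astype(np.float32),uv[:,0],uv[:,1],cv2.INTER_LINEAR).ravel()
            w=np.where(g>75)[0];v.append(t[w[0]] if len(w) else np.nan)
        e.append(np.median(v))
    L=p0+e[0]*l;Rr=p0+e[1]*l
    print("n",ok.sum(),"worldyaw",yaw.round(2),"L",L.round(1),"R",Rr.round(1),"len",(e[0]-e[1]).round(1),"(332)")
    base=L-166*l if end=="L" else (Rr+166*l if end=="R" else (L+Rr)/2)
    ctr=base-41*n;d=ctr-O;cd=np.array([d@ex,d@ey]);t=np.radians(yaw-3.05);nn=np.array([np.cos(t),np.sin(t)]);yy=np.array([-nn[1],nn[0]])
    print("ctr world",ctr.round(1),"dock",cd.round(1),"yaw",(yaw-3.05).round(2))
    print({k:(cd+a*nn+b*yy).round(1).tolist() for k,a,b in(("A",45,-170),("B",-45,-170),("C",45,170),("D",-45,170))})
    return im
E
python3 - <<'E'
from edge import *
edge((262,372),(215,262),cv2.imread("pics/top0.png"),end="M")
edge((244,354),(215,258),cv2.imread("pics/t3.png"),end="M")
E
```

```text
n 100 worldyaw 4.85 L [517.3 164.5] R [ 545.2 -163.4] len 329.1 (332)
ctr world [490.4  -2.9] dock [-242.6    6.2] yaw 1.8
{'A': [-192.3, -162.3], 'B': [-282.2, -165.1], 'C': [-203.0, 177.6], 'D': [-292.9, 174.7]}
n 100 worldyaw 5.04 L [510.3 221.7] R [ 539.  -104.5] len 327.5 (332)
ctr world [483.8  55. ] dock [-246.1   64.4] yaw 1.99
{'A': [-195.2, -103.9], 'B': [-285.2, -107.1], 'C': [-207.0, 235.8], 'D': [-297.0, 232.7]}
```

>>> arm_command(deltas=[{"gripper": 0, "delta_pos": [0, 0, -0.04], "spin": 0}, {"gripper": 0, "delta_pos": [0, 0, -0.07], "spin": 0}, {"gripper": 0, "delta_pos": [0, 0, -0.08], "spin": 0}, {"gripper": 0, "delta_pos": [0.01, 0, -0.08], "spin": 0}, {"gripper": 0, "delta_pos": [0.02, 0, -0.08], "spin": 1}, {"gripper": 0, "delta_pos": [0.028, 0, -0.08], "spin": 2}, {"gripper": 0, "delta_pos": [0.036, 0, -0.08], "spin": 3}, {"gripper": 0, "delta_pos": [0.044, 0, -0.08], "spin": 4}, {"gripper": 0, "delta_pos": [0.052, 0, -0.08], "spin": 6}, {"gripper": 0, "delta_pos": [0.06, 0, -0.08], "spin": 8}, {"gripper": 0, "delta_pos": [0.068, 0, -0.08], "spin": 10}, {"gripper": 0, "delta_pos": [0.076, 0, -0.08], "spin": 10}])

```text
time_s: 7.6
tcp_pos: [483.4, -68.7, 9.6]
orientation: [[-0.42, 0.908, -0.002], [0.908, 0.42, -0.002], [-0.001, -0.002, -1.0]]
wrist_force: [-2.6, 0.4, 0.5]
grip_width: 0.505
```

Run:
```python
from edge import *
edge((235,360),(170,262),save="pics/t4.png")
```

```text
n 90 worldyaw 17.3 L [491.1 229.1] R [588.6 -83.8] len 327.7 (332)
ctr world [501.4  58.4] dock [-228.4   66.8] yaw 14.25
{'A': [-143.0, -86.9], 'B': [-230.2, -109.0], 'C': [-226.6, 242.7], 'D': [-313.9, 220.5]}
```

>>> arm_command(deltas=[{"gripper": 0, "delta_pos": [0.008, 0, 0], "spin": 0}, {"gripper": 0, "delta_pos": [0.016, 0, 0], "spin": 0}, {"gripper": 0, "delta_pos": [0.024, 0, 0], "spin": 0}, {"gripper": 0, "delta_pos": [0.032, 0, 0], "spin": 0}, {"gripper": 0, "delta_pos": [0.032, 0, 0], "spin": 0}])

```text
time_s: 8.28
tcp_pos: [517.9, -68.7, 9.9]
orientation: [[-0.419, 0.908, 0.001], [0.908, 0.419, -0.002], [-0.002, 0.0, -1.0]]
wrist_force: [-0.4, -0.2, 0.1]
grip_width: 0.502
```

Run:
```python
from edge import *
edge((235,360),(165,262),save="pics/t5.png")
```

```text
n 73 worldyaw 26.21 L [477.6 224.6] R [nan nan] len nan (332)
ctr world [514.2  57.6] dock [-215.7   65.3] yaw 23.16
{'A': [-107.4, -73.3], 'B': [-190.2, -108.7], 'C': [-241.2, 239.3], 'D': [-323.9, 203.9]}
```

>>> arm_command(deltas=[{"gripper": 0, "delta_pos": [-0.025, -0.012, 0], "spin": 0}, {"gripper": 0, "delta_pos": [-0.04, 0.025, 0], "spin": 1.4}, {"gripper": 0, "delta_pos": [-0.055, 0.06, 0], "spin": 1.4}, {"gripper": 0, "delta_pos": [-0.066, 0.095, 0], "spin": 1.4}, {"gripper": 0, "delta_pos": [-0.058, 0.098, 0], "spin": 1.4}, {"gripper": 0, "delta_pos": [-0.05, 0.098, 0], "spin": 1.4}, {"gripper": 0, "delta_pos": [-0.042, 0.098, 0], "spin": 1.4}, {"gripper": 0, "delta_pos": [-0.034, 0.098, 0], "spin": 1.4}, {"gripper": 0, "delta_pos": [-0.026, 0.099, 0], "spin": 1.4}, {"gripper": 0, "delta_pos": [-0.018, 0.099, 0], "spin": 1.4}, {"gripper": 0, "delta_pos": [-0.01, 0.1, 0], "spin": 1.4}, {"gripper": 0, "delta_pos": [-0.002, 0.1, 0], "spin": 1.4}])

```text
time_s: 9.82
tcp_pos: [516.0, 31.4, 9.8]
orientation: [[-0.442, 0.897, 0.001], [0.897, 0.442, -0.002], [-0.002, -0.0, -1.0]]
wrist_force: [-2.3, -0.4, -1.1]
grip_width: 0.498
```

Run:
```python
from edge import *
edge((225,348),(150,262),save="pics/t6.png")
```

```text
n 79 worldyaw 26.55 L [521.2 228.5] R [667.5 -64.3] len 327.3 (332)
ctr world [558.8  61.7] dock [-170.9   67. ] yaw 23.5
{'A': [-61.9, -70.9], 'B': [-144.4, -106.8], 'C': [-197.4, 240.9], 'D': [-280.0, 205.0]}
```

>>> arm_command(deltas=[{"gripper": 0, "delta_pos": [0.008, 0, 0], "spin": 0}, {"gripper": 0, "delta_pos": [0.016, 0.001, 0], "spin": 0}, {"gripper": 0, "delta_pos": [0.024, 0.001, 0], "spin": 0}, {"gripper": 0, "delta_pos": [0.032, 0.001, 0], "spin": 0}, {"gripper": 0, "delta_pos": [0.038, 0.001, 0], "spin": 0}, {"gripper": 0, "delta_pos": [0.042, 0.001, 0], "spin": 0}, {"gripper": 0, "delta_pos": [0.042, 0.001, 0], "spin": 0}])

```text
time_s: 10.75
tcp_pos: [560.2, 32.4, 10.1]
orientation: [[-0.441, 0.897, 0.004], [0.897, 0.441, -0.002], [-0.003, 0.003, -1.0]]
wrist_force: [-0.3, -0.8, -0.5]
grip_width: 0.5
```

Run:
```python
from edge import *
edge((225,348),(150,262),save="pics/t7.png")
```

```text
n 69 worldyaw 27.19 L [564.  230.1] R [713.5 -60.9] len 327.2 (332)
ctr world [603.4  63.7] dock [-126.2   66.7] yaw 24.14
{'A': [-15.6, -70.0], 'B': [-97.8, -106.8], 'C': [-154.7, 240.3], 'D': [-236.8, 203.5]}
```

>>> arm_command(deltas=[{"gripper": 0, "delta_pos": [-0.022, -0.011, 0], "spin": 0}, {"gripper": 0, "delta_pos": [-0.024, -0.01, 0.05], "spin": -9}, {"gripper": 0, "delta_pos": [-0.03, 0.02, 0.08], "spin": -19}, {"gripper": 0, "delta_pos": [-0.035, 0.06, 0.08], "spin": -29}, {"gripper": 0, "delta_pos": [-0.038, 0.1, 0.08], "spin": -39}, {"gripper": 0, "delta_pos": [-0.042, 0.14, 0.08], "spin": -49}, {"gripper": 0, "delta_pos": [-0.046, 0.18, 0.08], "spin": -59}, {"gripper": 0, "delta_pos": [-0.046, 0.213, 0.08], "spin": -69}, {"gripper": 0, "delta_pos": [-0.046, 0.213, 0.08], "spin": -79}, {"gripper": 0, "delta_pos": [-0.046, 0.213, 0.08], "spin": -89}, {"gripper": 0, "delta_pos": [-0.046, 0.213, 0.08], "spin": -89}])

```text
time_s: 12.18
tcp_pos: [514.6, 245.9, 90.3]
orientation: [[0.889, 0.458, -0.0], [0.458, -0.889, -0.004], [-0.002, 0.003, -1.0]]
wrist_force: [0.2, 0.5, 0.5]
grip_width: 0.503
```

Run:
```python
from edge import *
edge((225,348),(150,262),save="pics/t8.png",end="R")
cv2.imwrite("pics/s8.png",r.read_camera("side")[:,:,::-1])
a=cv2.imread("pics/t8.png")[130:290,150:410];b=cv2.imread("pics/s8.png")[90:290,170:470]
cv2.imwrite("pics/m8.png",np.vstack([cv2.resize(a,(480,295)),cv2.copyMakeBorder(cv2.resize(b,(450,300)),0,0,0,30,0)]))
```

```text
n 82 worldyaw 27.2 L [554.7 247.5] R [712.9 -60.5] len 346.3 (332)
ctr world [600.6  68.4] dock [-128.8   71.6] yaw 24.15
{'A': [-18.2, -65.2], 'B': [-100.3, -102.0], 'C': [-157.3, 245.1], 'D': [-239.4, 208.3]}
```

View pics/m8.png

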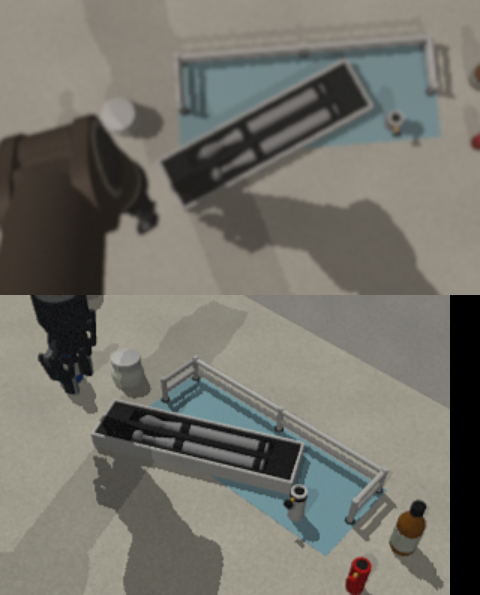

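>>> arm_command(deltas=[{"gripper": 0, "delta_pos": [0, 0, -0.04], "spin": 0}, {"gripper": 0, "delta_pos": [0, 0, -0.07], "spin": 0}, {"gripper": 0, "delta_pos": [0, 0, -0.08], "spin": 0}, {"gripper": 0, "delta_pos": [0.005, -0.01, -0.08], "spin": 0}, {"gripper": 0, "delta_pos": [0.01, -0.02, -0.08], "spin": 0}, {"gripper": 0, "delta_pos": [0.012, -0.028, -0.08], "spin": 0}, {"gripper": 0, "delta_pos": [0.014, -0.035, -0.08], "spin": 0}, {"gripper": 0, "delta_pos": [0.016, -0.042, -0.08], "spin": 0}, {"gripper": 0, "delta_pos": [0.018, -0.049, -0.08], "spin": 0}, {"gripper": 0, "delta_pos": [0.02, -0.056, -0.08], "spin": 0}, {"gripper": 0, "delta_pos": [0.022, -0.062, -0.08], "spin": 0}, {"gripper": 0, "delta_pos": [0.022, -0.062, -0.08], "spin": 0}])

```text
time_s: 13.78
tcp_pos: [536.6, 182.1, 10.1]
orientation: [[0.888, 0.459, -0.001], [0.459, -0.888, -0.005], [-0.003, 0.004, -1.0]]
wrist_force: [0.2, 0.2, 0.1]
grip_width: 0.499
```

Run:
```python
from edge import *
edge((265,370),(140,262),save="pics/t9.png",end="R")
```

```text
n 74 worldyaw 28.04 L [nan nan] R [ 730.7 -105.3] len nan (332)
ctr world [616.5  21.9] dock [-115.4   24.3] yaw 24.99
{'A': [-2.8, -110.8], 'B': [-84.4, -148.8], 'C': [-146.4, 197.4], 'D': [-228.0, 159.3]}
```

>>> arm_command(deltas=[{"gripper": 0, "delta_pos": [-0.009, 0.018, 0], "spin": 0}, {"gripper": 0, "delta_pos": [-0.012, 0.02, 0.05], "spin": 0}, {"gripper": 0, "delta_pos": [-0.04, -0.02, 0.07], "spin": 0}, {"gripper": 0, "delta_pos": [-0.068, -0.06, 0.07], "spin": 0}, {"gripper": 0, "delta_pos": [-0.071, -0.094, 0.07], "spin": 0}, {"gripper": 0, "delta_pos": [-0.071, -0.094, 0.03], "spin": 0}, {"gripper": 0, "delta_pos": [-0.071, -0.094, 0], "spin": 0}, {"gripper": 0, "delta_pos": [-0.06, -0.094, 0], "spin": 0}, {"gripper": 0, "delta_pos": [-0.05, -0.093, 0], "spin": 0}, {"gripper": 0, "delta_pos": [-0.042, -0.093, 0], "spin": 0}, {"gripper": 0, "delta_pos": [-0.034, -0.092, 0], "spin": 0}, {"gripper": 0, "delta_pos": [-0.028, -0.092, 0], "spin": 0}])

```text
time_s: 15.32
tcp_pos: [508.7, 90.5, 10.3]
orientation: [[0.888, 0.459, -0.001], [0.459, -0.888, -0.005], [-0.003, 0.004, -1.0]]
wrist_force: [-1.7, 1.7, 0.1]
grip_width: 0.501
```

Run:
```python
from edge import *
edge((245,370),(140,262),save="pics/t10.png",end="R")
```

```text
n 84 worldyaw 24.39 L [nan nan] R [ 730.3 -113. ] len nan (332)
ctr world [624.4  21.3] dock [-107.5   23.2] yaw 21.34
{'A': [-3.8, -118.7], 'B': [-87.6, -151.5], 'C': [-127.5, 198.0], 'D': [-211.3, 165.2]}
```

>>> arm_command(deltas=[{"gripper": 0, "delta_pos": [0.006, 0, 0], "spin": 0}, {"gripper": 0, "delta_pos": [0.011, 0, 0], "spin": 0}, {"gripper": 0, "delta_pos": [0.016, 0, 0], "spin": 0}, {"gripper": 0, "delta_pos": [0.016, 0, 0], "spin": 0}])

```text
time_s: 15.88
tcp_pos: [526.5, 90.2, 10.5]
orientation: [[0.888, 0.459, 0.001], [0.459, -0.888, -0.005], [-0.001, 0.005, -1.0]]
wrist_force: [-0.5, 0.6, -0.7]
grip_width: 0.499
```

Run:
```python
from edge import *
edge((245,370),(140,262),save="pics/t11.png",end="R")
```

```text
n 73 worldyaw 20.48 L [nan nan] R [ 731.4 -121. ] len nan (332)
ctr world [634.9  20.2] dock [-97.   21.6] yaw 17.43
{'A': [-3.2, -127.1], 'B': [-89.0, -154.1], 'C': [-105.0, 197.3], 'D': [-190.9, 170.3]}
```

>>> arm_command(deltas=[{"gripper": 0, "delta_pos": [-0.016, -0.005, 0], "spin": 0}, {"gripper": 0, "delta_pos": [-0.016, 0, 0.05], "spin": -3}, {"gripper": 0, "delta_pos": [0, 0.05, 0.07], "spin": -6.8}, {"gripper": 0, "delta_pos": [0.02, 0.1, 0.07], "spin": -6.8}, {"gripper": 0, "delta_pos": [0.03, 0.12, 0.07], "spin": -6.8}, {"gripper": 0, "delta_pos": [0.03, 0.12, 0.035], "spin": -6.8}, {"gripper": 0, "delta_pos": [0.03, 0.12, 0], "spin": -6.8}, {"gripper": 0, "delta_pos": [0.034, 0.108, 0], "spin": -6.8}, {"gripper": 0, "delta_pos": [0.038, 0.096, 0], "spin": -6.8}, {"gripper": 0, "delta_pos": [0.039, 0.087, 0], "spin": -6.8}, {"gripper": 0, "delta_pos": [0.04, 0.079, 0], "spin": -6.8}, {"gripper": 0, "delta_pos": [0.04, 0.073, 0], "spin": -6.8}])

```text
time_s: 17.42
tcp_pos: [567.1, 163.7, 11.5]
orientation: [[0.936, 0.351, 0.002], [0.351, -0.936, -0.004], [0.001, 0.004, -1.0]]
wrist_force: [-0.2, 4.8, 3.2]
grip_width: 0.499
```

Run:
```python
from edge import *
edge((265,380),(140,262),save="pics/t12.png",end="R")
```

```text
n 67 worldyaw 20.32 L [nan nan] R [ 731.6 -142.2] len nan (332)
ctr world [635.5  -0.8] dock [-97.6   0.6] yaw 17.27
{'A': [-4.1, -148.3], 'B': [-90.1, -175.1], 'C': [-105.1, 176.3], 'D': [-191.0, 149.6]}
```

>>> arm_command(deltas=[{"gripper": 0, "delta_pos": [-0.006, 0.018, 0], "spin": 0}, {"gripper": 0, "delta_pos": [-0.01, 0.02, 0.05], "spin": 9}, {"gripper": 0, "delta_pos": [-0.03, -0.02, 0.075], "spin": 18}, {"gripper": 0, "delta_pos": [-0.06, -0.06, 0.075], "spin": 27}, {"gripper": 0, "delta_pos": [-0.065, -0.111, 0.075], "spin": 36}, {"gripper": 0, "delta_pos": [-0.055, -0.111, 0.075], "spin": 46}, {"gripper": 0, "delta_pos": [-0.045, -0.111, 0.07], "spin": 56}, {"gripper": 0, "delta_pos": [-0.045, -0.111, 0.05], "spin": 66}, {"gripper": 0, "delta_pos": [-0.045, -0.111, 0.03], "spin": 72.6}, {"gripper": 0, "delta_pos": [-0.045, -0.111, 0], "spin": 72.6}, {"gripper": 0, "delta_pos": [-0.045, -0.111, -0.002], "spin": 72.6}])

```text
time_s: 18.85
tcp_pos: [519.9, 51.8, 7.4]
orientation: [[-0.055, 0.999, 0.0], [0.999, 0.055, -0.001], [-0.001, 0.0, -1.0]]
wrist_force: [-1.0, -0.7, 0.3]
grip_width: 0.5
```

>>> arm_command(deltas=[{"gripper": 0, "delta_pos": [0.012, 0.001, 0], "spin": 0}, {"gripper": 0, "delta_pos": [0.022, 0.001, 0], "spin": 0}, {"gripper": 0, "delta_pos": [0.029, 0.002, 0], "spin": 0}, {"gripper": 0, "delta_pos": [0.036, 0.002, 0], "spin": 0}, {"gripper": 0, "delta_pos": [0.043, 0.002, 0], "spin": 0}, {"gripper": 0, "delta_pos": [0.05, 0.003, 0], "spin": 0}, {"gripper": 0, "delta_pos": [0.056, 0.003, 0], "spin": 0}, {"gripper": 0, "delta_pos": [0.06, 0.003, 0], "spin": 0}, {"gripper": 0, "delta_pos": [0.06, 0.003, 0], "spin": 0}])

```text
time_s: 19.98
tcp_pos: [580.7, 54.7, 7.5]
orientation: [[-0.054, 0.999, 0.002], [0.999, 0.054, -0.001], [-0.001, 0.001, -1.0]]
wrist_force: [-0.1, 0.2, -0.1]
grip_width: 0.501
```

Run:
```python
from edge import *
edge((245,390),(140,262),save="pics/t13.png",end="R")
```

```text
n 35 worldyaw 4.33 L [nan nan] R [ 714.  -164.9] len nan (332)
ctr world [660.6  -2.5] dock [-72.6  -2.4] yaw 1.28
{'A': [-23.9, -171.4], 'B': [-113.8, -173.4], 'C': [-31.4, 168.5], 'D': [-121.4, 166.5]}
```

Run:
```python
from edge import *
cv2.imwrite("pics/s13.png",r.read_camera("side")[:,:,::-1])
a=cv2.imread("pics/t13.png")[130:250,230:410];b=cv2.imread("pics/s13.png")[90:290,220:470]
cv2.imwrite("pics/m13.png",np.vstack([cv2.resize(a,(450,300)),cv2.copyMakeBorder(cv2.resize(b,(360,290)),0,0,0,90,0)]))
```

```text
(no output)
```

View pics/m13.png

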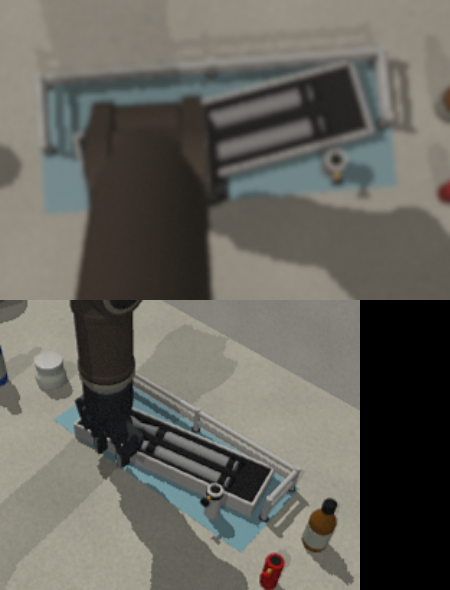

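The tray is inside, with its right end behind the post. It still sits at an angle of about 10°, with its left end about 30 mm clear of the left end rail. I'll continue the swing.

>>> arm_command(deltas=[{"gripper": 0, "delta_pos": [0.006, 0, 0], "spin": 0}, {"gripper": 0, "delta_pos": [0.012, 0.001, 0], "spin": 0}, {"gripper": 0, "delta_pos": [0.018, 0.001, 0], "spin": 0}, {"gripper": 0, "delta_pos": [0.024, 0.001, 0], "spin": 0}, {"gripper": 0, "delta_pos": [0.029, 0.001, 0], "spin": 0}, {"gripper": 0, "delta_pos": [0.033, 0.002, 0], "spin": 0}, {"gripper": 0, "delta_pos": [0.036, 0.002, 0], "spin": 0}, {"gripper": 0, "delta_pos": [0.036, 0.002, 0], "spin": 0}])

```text
time_s: 21.08
tcp_pos: [617.1, 56.5, 7.7]
orientation: [[-0.054, 0.999, 0.003], [0.999, 0.054, -0.001], [-0.001, 0.002, -1.0]]
wrist_force: [-0.4, -0.5, -0.2]
grip_width: 0.503
```

Run:
```python
from edge import *
print(plane("top",[(380,180),(373.2,154.8)],30)-0, [((p-O)@ex,(p-O)@ey) for p in plane("top",[(380,180),(373.2,154.8)],30)])
edge((330,385),(140,262),save="pics/t14.png",end="R")
```

```text
[[ 662.01295723 -187.78467387]
 [ 738.25479259 -171.54108295]] [(np.float64(-81.08021170862786), np.float64(-187.5362545529506)), (np.float64(-4.082094905051724), np.float64(-175.3723031635338))]
n 17 worldyaw 20.97 L [nan nan] R [ 736.5 -170.5] len nan (332)
ctr world [638.8 -30.1] dock [-95.9 -28.9] yaw 17.92
{'A': [-0.8, -176.8], 'B': [-86.4, -204.5], 'C': [-105.4, 146.7], 'D': [-191.0, 119.1]}
```

>>> arm_command(deltas=[{"gripper": 0, "delta_pos": [0.003, 0, 0], "spin": 0}, {"gripper": 0, "delta_pos": [0.006, 0, 0], "spin": 0}, {"gripper": 0, "delta_pos": [0.008, 0, 0], "spin": 0}, {"gripper": 0, "delta_pos": [0.008, 0, 0], "spin": 0}])

```text
time_s: 21.62
tcp_pos: [625.4, 56.5, 7.8]
orientation: [[-0.054, 0.999, 0.003], [0.999, 0.054, -0.001], [-0.001, 0.003, -1.0]]
wrist_force: [-1.4, -0.1, 0.1]
grip_width: 0.502
```

>>> arm_command(deltas=[{"gripper": 0, "delta_pos": [0.002, 0, 0], "spin": 0}, {"gripper": 0, "delta_pos": [0.004, 0, 0], "spin": 0}, {"gripper": 0, "delta_pos": [0.004, 0, 0], "spin": 0}])

```text
time_s: 22.0
tcp_pos: [629.6, 56.3, 7.8]
orientation: [[-0.054, 0.999, 0.003], [0.999, 0.054, -0.001], [-0.001, 0.003, -1.0]]
wrist_force: [-1.8, -0.0, 0.3]
grip_width: 0.5
```

>>> arm_command(deltas=[{"gripper": 0, "delta_pos": [0.002, 0, 0], "spin": 0}, {"gripper": 0, "delta_pos": [0.003, 0, 0], "spin": 0}, {"gripper": 0, "delta_pos": [0.003, 0, 0], "spin": 0}])

```text
time_s: 22.38
tcp_pos: [630.8, 55.9, 7.6]
orientation: [[-0.053, 0.999, -0.0], [0.999, 0.053, -0.001], [-0.001, -0.0, -1.0]]
wrist_force: [-8.5, -0.3, 5.4]
grip_width: 0.503
```

Run:
```python
from edge import *
for n in("top","side"): cv2.imwrite(f"pics/{n}15.png",r.read_camera(n)[:,:,::-1])
a=cv2.imread("pics/top15.png")[130:230,230:410];b=cv2.imread("pics/side15.png")[90:290,220:470]
cv2.imwrite("pics/m15.png",np.vstack([cv2.resize(a,(540,300),interpolation=2),cv2.copyMakeBorder(cv2.resize(b,(360,288)),0,0,0,180,0)]))
print(r.read_state()["wrist_force"])
```

```text
[-7.9532087   0.26857085  4.7543047 ]
```

View pics/m15.png

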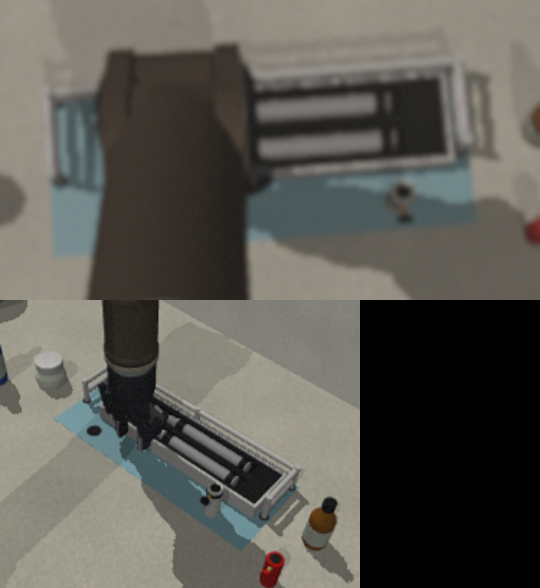

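>>> arm_command(deltas=[{"gripper": 0, "delta_pos": [-0.015, -0.001, 0], "spin": 0}, {"gripper": 0, "delta_pos": [-0.04, -0.002, 0], "spin": 0}, {"gripper": 0, "delta_pos": [-0.08, -0.002, 0.03], "spin": 0}, {"gripper": 0, "delta_pos": [-0.13, 0, 0.08], "spin": 0}, {"gripper": 0, "delta_pos": [-0.17, 0, 0.13], "spin": 0}, {"gripper": 0, "delta_pos": [-0.21, 0, 0.15], "spin": 0}, {"gripper": 0, "delta_pos": [-0.23, 0, 0.16], "spin": 0}, {"gripper": 0, "delta_pos": [-0.23, 0, 0.16], "spin": 0}])

```text
time_s: 23.48
tcp_pos: [401.2, 56.1, 168.9]
orientation: [[-0.053, 0.999, 0.004], [0.999, 0.053, 0.0], [-0.0, 0.004, -1.0]]
wrist_force: [-0.4, -0.5, -0.0]
grip_width: 0.503
```

Run:
```python
from edge import *
for n in("top","side"): cv2.imwrite(f"pics/{n}16.png",r.read_camera(n)[:,:,::-1])
a=cv2.imread("pics/top16.png")[135:225,235:405];b=cv2.imread("pics/side16.png")[110:280,240:450]
cv2.imwrite("pics/m16.png",np.vstack([cv2.resize(a,(510,270),interpolation=2),cv2.copyMakeBorder(cv2.resize(b,None,fx=1.9,fy=1.9,interpolation=2),0,0,0,111,0)]))
```

```text
(no output)
```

View pics/m16.png

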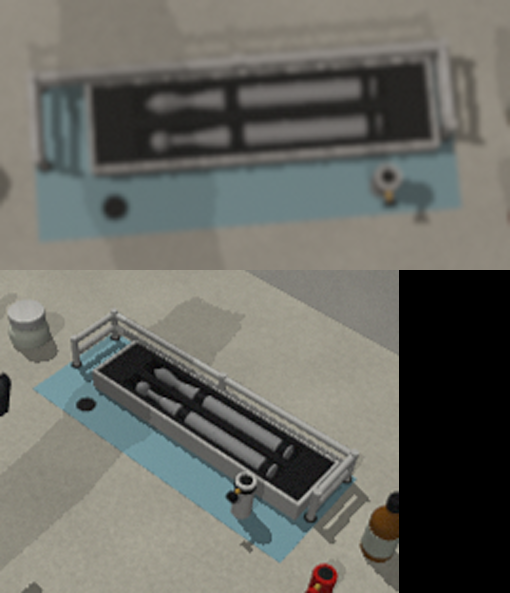

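Run:
```python
from edge import *
def fit(n,im,cols,rows,thr,z,up):
    V=im.max(2).astype(float);pts=[]
    for u in range(*cols):
        rr=range(rows[1],rows[0],-1)
        for v in rr:
            if V[v,u]<thr<=V[v+1,u]: pts.append((u,v+(thr-V[v,u])/(V[v+1,u]-V[v,u])));break
    P=plane(n,pts,z);vx,vy,x0,y0=cv2.fitLine(P.astype(np.float32),cv2.DIST_HUBER,0,.5,.01).ravel()
    d=np.array([x0,y0])-O;l=np.array([vx,vy])*np.sign(vy);
    s=(-d@ey)/(l@ey);print(n,"n",len(P),"worldyaw",np.degrees(np.arctan2(-l[0],l[1])).round(2),"dock x at y=0",(d@ex+s*(l@ex)).round(1),"rms",np.std((P-[x0,y0])@[l[1],-l[0]]).round(2))
im=cv2.imread("pics/top16.png")
fit("top",im,(270,376),(170,196),75,30,1)          # insert -x edge: expect -86
# sheet front edge via saturation-ish (blue-red)
g=im.astype(int);d=(g[:,:,0]-g[:,:,2]);d0=np.repeat(np.clip(60-d,0,255)[:,:,None],3,2)
fit("top",d0,(252,385),(195,218),55,0,1)
p=np.array([(35,78),(447,48)])/3+[234.7,134.7];q=plane("top",p,52);print("rail",q.round(1),np.degrees(np.arctan2(-(q[0]-q[1])[0],(q[0]-q[1])[1])).round(2))
S=lambda u,v:(u/1.9+239.7,v/1.9+109.7)
L=[S(94,372),S(303,519-0)];q=plane("side",[S(95,103+270-270+0),S(303,245)],30);print("side -x rim",q.round(1),np.degrees(np.arctan2(-(q[0]-q[1])[0],(q[0]-q[1])[1])).round(2))
print([( (x-O)@ex,(x-O)@ey) for x in q])
```

```text
top n 106 worldyaw 3.02 dock x at y=0 -82.9 rms 7.51
top n 133 worldyaw 3.05 dock x at y=0 -149.3 rms 0.19
rail [[ 725.3  199.2]
 [ 743.9 -199.2]] 2.67
side -x rim [[ 635.6  144.2]
 [ 647.1 -200.1]] 1.92
[(np.float64(-89.81425170360733), np.float64(145.34479116300903)), (np.float64(-96.62156279421708), np.float64(-199.04157096378478))]
```

>>> arm_command(deltas=[{"gripper": 0, "delta_pos": [0.04, -0.06, -0.03], "spin": 0}, {"gripper": 0, "delta_pos": [0.09, -0.125, -0.06], "spin": 0}, {"gripper": 0, "delta_pos": [0.13, -0.125, -0.11], "spin": 0}, {"gripper": 0, "delta_pos": [0.165, -0.125, -0.15], "spin": 0}, {"gripper": 0, "delta_pos": [0.186, -0.125, -0.161], "spin": 0}, {"gripper": 0, "delta_pos": [0.2, -0.124, -0.161], "spin": 0}, {"gripper": 0, "delta_pos": [0.213, -0.123, -0.161], "spin": 0}, {"gripper": 0, "delta_pos": [0.222, -0.123, -0.161], "spin": 0}, {"gripper": 0, "delta_pos": [0.229, -0.122, -0.161], "spin": 0}, {"gripper": 0, "delta_pos": [0.234, -0.122, -0.161], "spin": 0}, {"gripper": 0, "delta_pos": [0.237, -0.122, -0.161], "spin": 0}, {"gripper": 0, "delta_pos": [0.237, -0.122, -0.161], "spin": 0}])

```text
time_s: 25.08
tcp_pos: [637.5, -65.9, 6.8]
orientation: [[-0.053, 0.999, -0.001], [0.999, 0.053, -0.0], [-0.0, -0.001, -1.0]]
wrist_force: [-6.0, 0.2, 3.3]
grip_width: 0.503
```

>>> arm_command(deltas=[{"gripper": 0, "delta_pos": [0.002, 0, 0], "spin": 0}, {"gripper": 0, "delta_pos": [0.003, 0, 0], "spin": 0}, {"gripper": 0, "delta_pos": [0.003, 0, 0], "spin": 0}])

```text
time_s: 25.45
tcp_pos: [637.4, -65.9, 6.4]
orientation: [[-0.053, 0.999, -0.007], [0.999, 0.053, 0.0], [0.0, -0.007, -1.0]]
wrist_force: [-9.1, 0.2, 6.7]
grip_width: 0.501
```

>>> arm_command(deltas=[{"gripper": 0, "delta_pos": [-0.01, -0.001, 0], "spin": 0}, {"gripper": 0, "delta_pos": [-0.04, -0.002, 0], "spin": 0}, {"gripper": 0, "delta_pos": [-0.08, -0.002, 0.04], "spin": 0}, {"gripper": 0, "delta_pos": [-0.13, 0, 0.09], "spin": 0}, {"gripper": 0, "delta_pos": [-0.18, 0.02, 0.14], "spin": 0}, {"gripper": 0, "delta_pos": [-0.22, 0.05, 0.16], "spin": 0}, {"gripper": 0, "delta_pos": [-0.23, 0.08, 0.16], "spin": 0}, {"gripper": 0, "delta_pos": [-0.23, 0.08, 0.16], "spin": 0}])

```text
time_s: 26.45
tcp_pos: [406.8, 16.2, 167.4]
orientation: [[-0.057, 0.998, -0.004], [0.998, 0.057, 0.002], [0.002, -0.004, -1.0]]
wrist_force: [-0.6, -0.4, -0.8]
grip_width: 0.5
```

Run:
```python
from edge import *
a=cv2.imread("pics/top0.png");b=np.ascontiguousarray(r.read_camera("top")[:,:,::-1]);s=np.ascontiguousarray(r.read_camera("side")[:,:,::-1])
for nm,(y0,y1,x0,x1) in dict(serum=(160,182,402,424),red=(198,216,402,422),jar=(180,204,202,226),toner=(206,230,168,200)).items():
    print(nm,cv2.phaseCorrelate(a[y0:y1,x0:x1].max(2).astype(np.float64),b[y0:y1,x0:x1].max(2).astype(np.float64)))
cv2.imwrite("pics/s17.png",np.vstack([s[110:280,180:470].repeat(2,0).repeat(2,1),cv2.copyMakeBorder(b[130:230,150:430].repeat(2,0).repeat(2,1),0,0,0,20,0)]))
print(r.read_state()["time_s"])
```

```text
serum ((0.01320578652901716, 0.00399930349121469), 1.0022535624851014)
red ((0.012659094940291382, 0.05322648196863433), 1.035483750016837)
jar ((0.02318846989784973, -0.2097610751546295), 0.9079046087369407)
toner ((-0.02807878409459974, -0.07692631597683608), 0.9989352161149408)
26.55
```

View pics/s17.png

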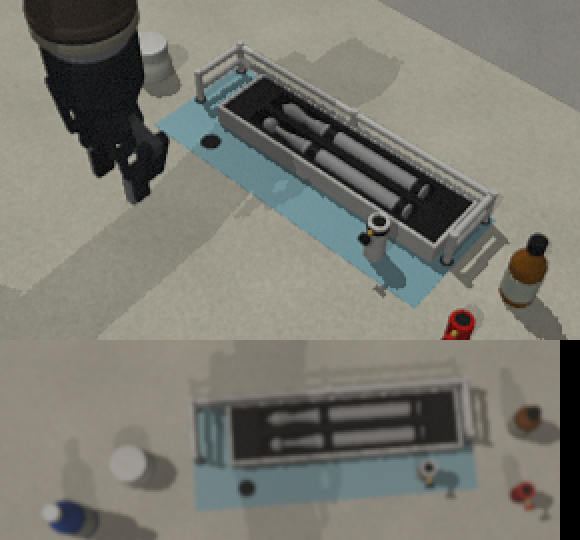

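The tray is flush along the back rail, behind the post, with both wands in their grooves. The serum bottle, jar, toner and red post all stand where they did.

```bash
python3 -c "
from rig import r
print(r.sign_off())"
```

```text
the job is handed in; nothing more can be done
None
```

I parked the tray in the dock with fingertip pushes only and handed the job in at about 26.5 s. I slid it left, turned it about 24°, pushed its right (-y) end in behind the post, then swung the left end in. I finished with a light press towards the back rail left of centre, then right of centre.

**Flush against the back rail:** both presses stopped against the rail at about 9 N. They stopped at dock x of -99.3 and -99.1 mm, so the tray lies parallel to the rail to about 0.1°. The top view agrees, giving a tray yaw of 3.02° against 3.05° for the dock.

**Everything else:** the last pictures show both wands still in their grooves. The serum bottle, toner and red post have not moved, and the jar reads 0.2 pixels (about 0.5 mm) off, which I take as picture noise. No wrist force I read was above about 11 N, but I only read it at the end of each move.

**What disagreed:**
- **Side view:** a rough hand-picked edge there gave a tray yaw of about 1.9°. That is why I made the second press, which showed the right end already seated.
- **Top-view fit:** its scatter was large (7.5 mm), so I relied on the press positions.
- **Position along the rail:** the tray sits nearer the right end rail than the middle, within its play.

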